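# Open the squeeze-and-turn spares pot

## Task

Open the white spares pot: pinch the two upright tabs of its lid together, keep them squeezed while turning the lid anticlockwise (seen from above) until you feel its stop, then lift it straight off. Never force the lid: ease off as soon as the stop is felt and do not wrench it sideways or prise it up. Stand the lid right way up in the shallow cardboard tray, without dropping it, let go, and leave the other things on the bench alone.

Things in the scene. Friction and masses are not known exactly. Their poses are not given: they have to be found in the camera images.
- pot: White round plastic pot, 70 mm across, on a square plywood board (110 x 110 x 10 mm) screwed down; it cannot move. Origin: underside centre of the board, z up. Flat shoulder 70 mm above the origin, carrying four lock posts 8 mm high, 27 to 31 mm from the axis, one either side of each lid tab.
- bayonet: The bayonet round the pot's neck, under the lid. Origin: centre of the pot's shoulder, where the lid's underside sits; axes as the pot's. Neck 32 mm across, 16 mm high; claws 40 mm across hold the lid down after 2 mm of lift, except in the last 0.12 rad before the stop. 1.5 mm sideways play. The lid must rise 25 mm to be clear. The stop gives springily, 4 N m/rad, and breaks at 25 N (0.4 N m).
- lid: Grey plastic lid, about 0.08 kg: cap 49 mm across, 22 mm high, with two sprung upright tabs at its +y and -y. Origin: centre of its underside, z up; starts seated on the pot, yaw as the pot's within 0.03 rad. Once squeezed it turns freely anticlockwise to a stop 0.55 to 1.5 rad from the start, different each time, unseen. Thin plastic.
- lid_grip (a point): Where to grip, between the tabs, 32 mm above the lid's underside. Tabs: flat plates 22 mm wide (lid's x), 2.5 mm thick, 10 to 44 mm above the underside; outer faces 60 mm apart free, 50 mm fully squeezed. Grip across the lid's y, finger tips 10 mm or more above the underside (clear of the posts). The lid unlocks when both tabs are in by 4 mm or more.
- tab_left (a joint): Inward travel of the lid's +y tab, 0 (free) to 0.005 m (fully squeezed); spring, 4 N to start and 10 N at the end.
- tab_right (a joint): Inward travel of the lid's -y tab, 0 (free) to 0.005 m (fully squeezed); same spring.
- tray: Shallow open cardboard tray that stays where it is, 190 mm (its x) x 170 mm (its y), walls 22 mm high and 4 mm thick, floor 4 mm thick. Origin: underside centre, z up.
- jar: Bystander: closed jar with a black screw cap, 60 mm across, 85 mm high, no tabs. Origin: underside centre.
- carton: Bystander: closed brown carton, 75 x 110 x 50 mm. Origin: underside centre.
- car: Bystander: blue model car on a black plinth 45 x 110 mm, 40 mm high in all. Origin: underside centre.
Not all that is in view belongs to the job. Leave any green or yellow look-alike of the lid alone.

How it is judged:
By the outcome, as a careful person would: the job done as asked, in the order asked, and still so for the second after the job is handed in, with the robot touching nothing.
It also fails if it takes over 67 s, if anything falls off the work surface, if the arm or the gripper's body presses on something with over 40 N, if the wrist force passes 120 N, or if a joint passes its speed limit or range.

## Robot

A 6-joint arm with a two-finger parallel gripper is mounted at the origin on the work surface. World frame = base frame: x ahead of the robot, y to its left, z up, the work surface at z = 0. Lengths are in m, angles in degrees, forces in N, time in s.
With the tool pointing down it reaches from about 0.3 to 0.825 m from the base axis. Payload 5.4 kg.
Tool frame: the origin (TCP) lies at the very end of the fingers, on their centre line; the grasp point (between the pads) lies 19 mm behind it; z points along the fingers, x is the direction in which the jaws open and shut, and the axes are right-handed (so a half turn about z gives the same grasp; the last joint's range is limited). The gripper opens to 92 mm and grips with 3 to 60 N. Pads are 20 mm wide; open, the fingers measure 128 mm over their backs; the gripper's body (75 mm by 189 mm) begins 69 mm behind the grasp point.
Start: joints at [59.639, 9.076, 91.501, -0, 79.423, -12.038], TCP at [0.181, 0.546, 0.192] pointing down, gripper open.
Joint ranges: [-166.64, 166.64], [-54.1, 131.32], [10.49, 154.53], [-73.88, 253.88], [9.74, 151.15], [-171.62, 171.62]. Speed limits (degrees/s): [147.25, 147.25, 180, 180, 180, 180].

## Interface

Orientations are given as [roll, pitch, yaw] about the fixed x, y, z axes, in that order (R = Rz(yaw) Ry(pitch) Rx(roll)).
In Python, from plant import * gives the robot as it stands. The module is installed in compiled form; this text tells all that it offers.
- The arm moves only by the tool step_arm, never from a script. Its argument "plan" is a list of rows, each an object with "dp": the shift along the tool's x, y, z in cm, a list of three; "angular": the turn, a rotation vector about the tool's x, y, z in degrees, a list of three; "hand": the opening, from 0 (shut) to 1 (fully open). In form: [{"dp": [tx, ty, tz], "angular": [ax, ay, az], "hand": hand}, ...]. A call has 1 to 5 rows; each row shifts and turns the pose as measured when the row begins, along the tool's axes as they then stand; what a row does not reach is not made up. A row lasts 1/12 s, in which the tool goes at most 41.7 mm and 7.16 degrees, less where a joint would pass 70% of its speed; a pose out of reach is approached as far as the arm can. A call with a gripper value outside its range is refused whole. The fingers move at their own pace and stop on an object; "grip_force" is the grip in N (left out, the last holds). Time passes only in rows, so rows that do not move let the fingers close. It gives the time, the measured TCP pose, the force and the opening at its end, in the units of the state.
- read_state(): the state, without advancing time (a new reading comes with each control period).
- camera(name): name is "scene" or "top"; returns a dict with "pixels" (384x512x3 uint8, red, green, blue), "camera_matrix" (3x3 intrinsics, pixels), "dist" ([k1, k2, p1, p2, k3] as OpenCV has them; the pictures are not rectified), "rvec" (rotation vector, rad) and "tvec" (3), from world to camera coordinates, as OpenCV has them. Camera axes: x right, y down, z forward; pixel columns grow to the right and rows downward; lengths in m; the calibration is good to about 2 mm. A picture is of the moment at which its call begins. There is no depth.
- job_done(): hands the job in, once; it reports no verdict.
The state is a dict: "time_s": time; "joint_positions": joint angles; "qd": joint speeds; "tau": joint torques, N m; "ee_pos": TCP position; "tcp_rot": TCP orientation; "ft_force": force on the tool from outside, world axes, zero at the start; "torque": the same for the moment, N m; "gripper_width": finger opening in m.
Only numpy, scipy, OpenCV 4.12 (cv2) and the standard library are available. Lean on these libraries where they do the work, as an engineer would, in place of code of your own. Each camera call takes 0.05 s, during which the arm holds its last target. There are 200 camera calls.

## Working session

There is one attempt and no reset: what is moved stays moved. The work goes in short steps, Python scripts to look and compute and a tool call to move; the robot and the scene stay as the last step left them, time stands still between calls to the robot, and variables do not carry over. Pictures are saved under pics/ and viewed, on a budget of 10 in all, crops included, one or two more only if the job needs it, and the job is handed in when it is done.

Besides the shell and the picture viewer there is one more tool, called after ">>>" as name(argument=value, ...), one argument or row to a line, values as JSON. step_arm: Moves the arm, as the interface text tells. Its arguments: {"type":"object","properties":{"plan":{"type":"array","items":{"type":"object","properties":{"dp":{"type":"array","items":{"type":"number"}},"angular":{"type":"array","items":{"type":"number"}},"hand":{"type":"number"}}}},"grip_force":{"type":"number"}},"required":["plan"]}

```bash
mkdir -p pics
cat > h.py <<'E'
from plant import *
import numpy as np, cv2
def snap(n,f,crop=None,s=1):
    c=camera(n); im=c["pixels"][:,:,::-1]
    np.savez(f'/tmp/{n}.npz',**{k:np.array(c[k]) for k in("camera_matrix","dist","rvec","tvec")})
    if crop: x0,y0,x1,y1=crop; im=im[y0:y1,x0:x1]
    if s!=1: im=cv2.resize(im,None,fx=s,fy=s,interpolation=cv2.INTER_CUBIC)
    cv2.imwrite(f'pics/{f}',im)
def ray(n,uv):
    c=np.load(f'/tmp/{n}.npz'); R=cv2.Rodrigues(c["rvec"])[0]
    p=cv2.undistortPoints(np.array([[uv]],float),c["camera_matrix"],c["dist"])[0,0]
    return -R.T@c["tvec"].ravel(), R.T@np.array([*p,1])
def atz(n,uv,z):
    o,d=ray(n,uv); return o+d*(z-o[2])/d[2]
def proj(n,P):
    c=np.load(f'/tmp/{n}.npz'); return cv2.projectPoints(np.array(P,float).reshape(-1,1,3),c["rvec"],c["tvec"],c["camera_matrix"],c["dist"])[0][:,0]
E
python3 - <<'E'
from h import *
snap("top","t0.png",s=1.5);snap("scene","s0.png",s=1.5)
for n in("top","scene"): print(n,ray(n,(256,192)))
print(read_state())
E
```

```text
top (array([ 0.50925279, -0.0140576 ,  1.24912873]), array([ 0.07836222, -0.01420612, -0.99695422]))
scene (array([1.22821382, 0.0193053 , 0.9802669 ]), array([-0.56978634, -0.01000562, -0.82181922]))
{'time_s': 0.1, 'joint_positions': array([ 5.96382691e+01,  9.10940329e+00,  9.15639935e+01,  7.15007908e-04,
        7.94232541e+01, -1.20396107e+01]), 'qd': array([-0.09940708, -0.05523711, -0.19097645, -0.01100422, -0.02161722,
       -0.03450367]), 'tau': array([ 5.56648629e-04, -3.86503100e+01, -3.22960496e+01,  7.02112913e-02,
        3.40261578e-02, -4.25051576e-05]), 'ee_pos': array([0.18048077, 0.54531249, 0.19142228]), 'tcp_rot': array([-1.79979153e+02,  9.43783254e-02,  7.16777651e+01]), 'ft_force': array([-0.6377542 , -1.42453222,  0.03223498]), 'torque': array([ 0.00901179,  0.0440299 , -0.01133715]), 'gripper_width': 0.09188233131599934}
```

View pics/t0.png

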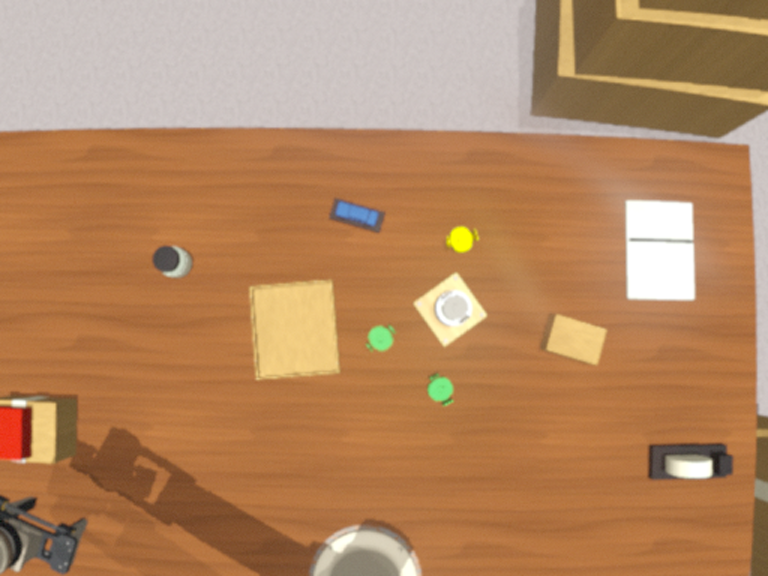

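View pics/s0.png

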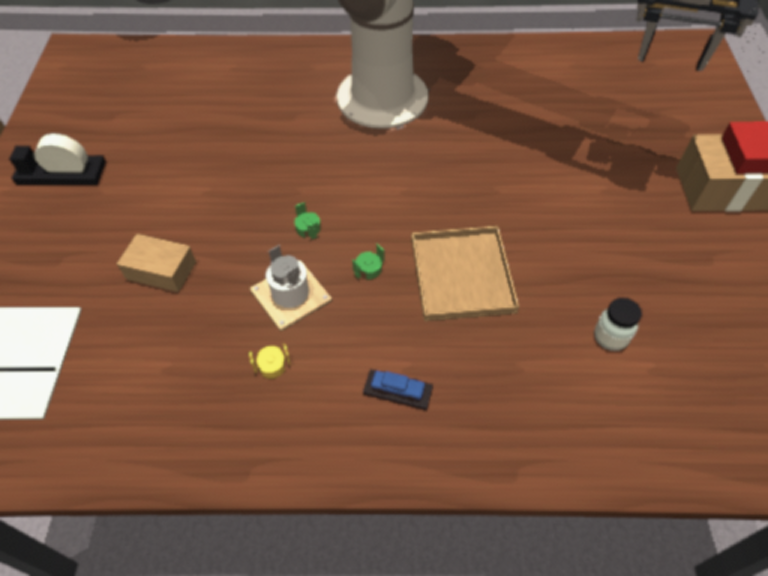

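The top view shows the board around (450,308), with corners at (457,273), (487,314), (445,345) and (414,305). The tray is around (294,330), and the green and yellow lids are decoys. I'll take a closer crop of the pot and tray next.

Run:
```python
from h import *
snap("top","tc.png",(265,170,335,240),5.6); snap("scene","sc.png",(155,150,225,220),5.6)
a,b=cv2.imread("pics/tc.png"),cv2.imread("pics/sc.png"); cv2.imwrite("pics/c1.png",np.hstack([a,b]))
print(a.shape)
t=lambda u:np.array(u)/1.5
for nm,z,pts in[("board",.01,[(457,273),(487,314),(445,345),(414,305)]),("tray",.022,[(249,287),(332,280),(340,373),(257,380)]),("car",.02,[(357,215)]),("green",.02,[(380,338),(440,389)]),("yellow",.02,[(461,239)])]:
    q=np.array([atz("top",t(u),z) for u in pts]); print(nm,q.round(4)[:,:2].tolist(),q.mean(0).round(4))
```

```text
(392, 392, 3)
board [[0.6404, -0.1823], [0.5566, -0.2453], [0.4915, -0.1589], [0.5726, -0.094]] [ 0.5653 -0.1701  0.01  ]
tray [[0.6031, 0.2451], [0.6203, 0.0749], [0.4315, 0.0547], [0.4138, 0.2234]] [0.5172 0.1495 0.022 ]
car [[0.7561, 0.0266]] [0.7561 0.0266 0.02  ]
green [[0.5038, -0.0251], [0.4022, -0.1487]] [ 0.453  -0.0869  0.02  ]
yellow [[0.71, -0.1888]] [ 0.71   -0.1888  0.02  ]
```

View pics/c1.png

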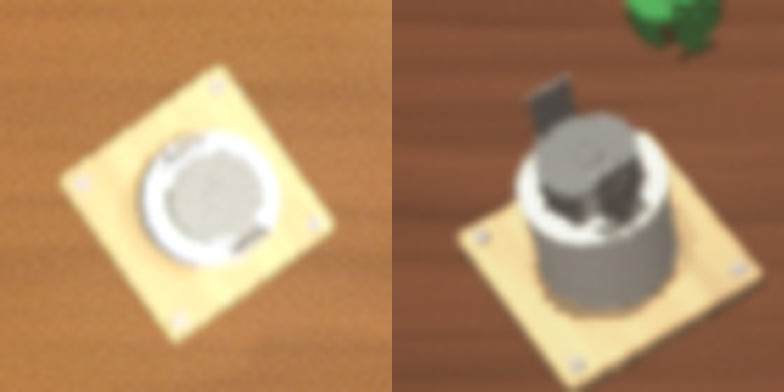

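The crops show board corners at (220,64), (336,226), (176,343) and (60,180). The lid top is at about (214,197) in the top view and (195,152) in the scene crop. The tabs are at about (183,150) and (250,240).

Run:
```python
from h import *
T=lambda u:(np.array(u)+.5)/5.6-.5+np.array([265,170]); S=lambda u:(np.array(u)+.5)/5.6-.5+np.array([155,150])
b=np.array([atz("top",T(u),.01) for u in[(220,64),(336,226),(176,343),(60,180)]])
print("board top",b.mean(0),[np.linalg.norm(b[i]-b[i-1]).round(4) for i in range(4)])
for i in range(4): v=(b[i]-b[i-1]); print(np.degrees(np.arctan2(v[1],v[0]))%90)
b=np.array([atz("scene",S(u),.01) for u in[(67,236),(181,391),(371,270)]])
print("board scene",(b[0]+b[2])/2,[np.linalg.norm(b[i]-b[i-1]).round(4) for i in(1,2)])
for i in (1,2): v=(b[i]-b[i-1]); print(np.degrees(np.arctan2(v[1],v[0]))%90)
print("lidtop",atz("top",T((214,197)),.092),atz("scene",S((195,152)),.092))
print("pot ring top",atz("top",T((208,197)),.07))
t=[atz("top",T(u),.112) for u in[(183,150),(250,240)]];v=t[0]-t[1];print("tabs",t,np.mean(t,0),np.linalg.norm(v),np.degrees(np.arctan2(v[1],v[0])))
```

```text
board top [ 0.56613579 -0.16838513  0.01      ] [np.float64(0.1099), np.float64(0.1102), np.float64(0.11), np.float64(0.11)]
36.82086630941219
36.30740131745884
36.730909895050516
36.286130595054125
board scene [ 0.56456341 -0.16516325  0.01      ] [np.float64(0.111), np.float64(0.1107)]
36.15675280422657
38.605969487887535
lidtop [ 0.56560442 -0.1662793   0.092     ] [ 0.56367146 -0.16554807  0.092     ]
pot ring top [ 0.56662351 -0.16600753  0.07      ]
tabs [array([ 0.58822283, -0.1476517 ,  0.112     ]), array([ 0.54313623, -0.18217087,  0.112     ])] [ 0.56567953 -0.16491129  0.112     ] 0.05678357526671772 37.43836505598837
```

>>> step_arm(
  plan=[
    {"dp": [0, 0, 0], "angular": [0, 0, 7], "hand": 1},
    {"dp": [0, 0, 0], "angular": [0, 0, 7], "hand": 1},
    {"dp": [0, 0, 0], "angular": [0, 0, 7], "hand": 1},
    {"dp": [0, 0, 0], "angular": [0, 0, 7], "hand": 1},
    {"dp": [0, 0, 0], "angular": [0, 0, 7], "hand": 1},
  ],
  grip_force=35,
)

```text
time_s: 0.62
ee_pos: [0.18, 0.5446, 0.1901]
tcp_rot: [179.9, 0.2, 35.8]
ft_force: [-0.4, 0.0, 0.9]
gripper_width: 0.0916
```

```bash
cat >> h.py <<'E'
from scipy.spatial.transform import Rotation as Ro
def go(target,yaw):
    s=read_state(); R=Ro.from_euler("xyz",s["tcp_rot"],degrees=True)
    D=Ro.from_euler("xyz",[180,0,yaw],degrees=True)
    print("dp cm",(R.inv().apply(np.array(target)-s["ee_pos"])*100).round(2),"ang",(R.inv()*D).as_rotvec(degrees=True).round(2),"pos",s["ee_pos"].round(4),s["tcp_rot"].round(2),"F",s["ft_force"].round(2),"T",s["torque"].round(3),"w",round(s["gripper_width"],4),"t",s["time_s"],"q6",s["joint_positions"][5].round(1))
E
python3 -c "
from h import *
go([.565,-.167,.19],36.7)"
```

```text
dp cm [-10.39  80.23   0.18] ang [ 0.09  0.22 -0.9 ] pos [0.18   0.5446 0.1901] [179.9    0.22  35.8 ] F [-0.4   0.03  0.87] T [-0.052  0.068 -0.067] w 0.0916 t 0.6167 q6 23.8
```

>>> step_arm(
  plan=[
    {"dp": [-0.5, 4, -0.1], "angular": [0, 0, 0], "hand": 1},
    {"dp": [-0.5, 4, -0.1], "angular": [0, 0, 0], "hand": 1},
    {"dp": [-0.5, 4, -0.1], "angular": [0, 0, 0], "hand": 1},
    {"dp": [-0.5, 4, -0.1], "angular": [0, 0, 0], "hand": 1},
    {"dp": [-0.5, 4, -0.1], "angular": [0, 0, 0], "hand": 1},
  ],
)

```text
time_s: 1.03
ee_pos: [0.2744, 0.3656, 0.1925]
tcp_rot: [180.0, 0.4, 36.0]
ft_force: [0.0, 0.1, -0.1]
gripper_width: 0.0921
```

>>> step_arm(
  plan=[
    {"dp": [-0.5, 4, -0.1], "angular": [0, 0, 0], "hand": 1},
    {"dp": [-0.5, 4, -0.1], "angular": [0, 0, 0], "hand": 1},
    {"dp": [-0.5, 4, -0.1], "angular": [0, 0, 0], "hand": 1},
    {"dp": [-0.5, 4, -0.1], "angular": [0, 0, 0], "hand": 1},
    {"dp": [-0.5, 4, -0.1], "angular": [0, 0, 0], "hand": 1},
  ],
)

```text
time_s: 1.45
ee_pos: [0.373, 0.1818, 0.1977]
tcp_rot: [179.9, 0.3, 36.2]
ft_force: [2.1, 0.0, 0.1]
gripper_width: 0.092
```

>>> step_arm(
  plan=[
    {"dp": [-0.5, 4, 0], "angular": [0, 0, 0], "hand": 1},
    {"dp": [-0.5, 4, 0], "angular": [0, 0, 0], "hand": 1},
    {"dp": [-0.5, 4, 0], "angular": [0, 0, 0], "hand": 1},
    {"dp": [-0.5, 4, 0], "angular": [0, 0, 0], "hand": 1},
    {"dp": [-0.5, 4, 0], "angular": [0, 0, 0], "hand": 1},
  ],
)

```text
time_s: 1.87
ee_pos: [0.472, -0.0019, 0.199]
tcp_rot: [179.8, 0.1, 36.1]
ft_force: [-0.2, 0.9, 0.1]
gripper_width: 0.0922
```

```bash
python3 -c "
from h import *
go([.565,-.167,.19],36.7)"
```

```text
dp cm [-2.22 18.82  0.96] ang [ 0.16  0.12 -0.58] pos [ 0.472  -0.0019  0.199 ] [1.7983e+02 1.2000e-01 3.6120e+01] F [-0.17  0.87  0.09] T [-0.017 -0.083  0.039] w 0.0922 t 1.8667 q6 -50.9
```

>>> step_arm(
  plan=[
    {"dp": [-0.4, 4, 0], "angular": [0, 0, -0.6], "hand": 1},
    {"dp": [-0.4, 4, 0], "angular": [0, 0, 0], "hand": 1},
    {"dp": [-0.4, 4, 0], "angular": [0, 0, 0], "hand": 1},
    {"dp": [-0.4, 4, 0], "angular": [0, 0, 0], "hand": 1},
    {"dp": [-0.4, 2.5, 0], "angular": [0, 0, 0], "hand": 1},
  ],
)

```text
time_s: 2.28
ee_pos: [0.5679, -0.1721, 0.1983]
tcp_rot: [179.8, 0.1, 36.5]
ft_force: [0.7, 0.1, -1.0]
gripper_width: 0.0918
```

Run:
```python
from h import *
snap("scene","s2.png",(140,70,240,220),4)
snap("top","t2.png",(240,140,340,240),6)
a,b=cv2.imread("pics/s2.png"),cv2.imread("pics/t2.png");cv2.imwrite("pics/c2.png",a)
go([.565,-.167,.15],36.7)
```

```text
dp cm [ 0.14 -0.6   4.8 ] ang [ 0.15  0.15 -0.33] pos [ 0.5675 -0.1725  0.198 ] [1.7985e+02 1.5000e-01 3.6370e+01] F [-0.31  1.92 -0.07] T [-0.044  0.046  0.046] w 0.0922 t 2.3833 q6 -64.8
```

View pics/c2.png

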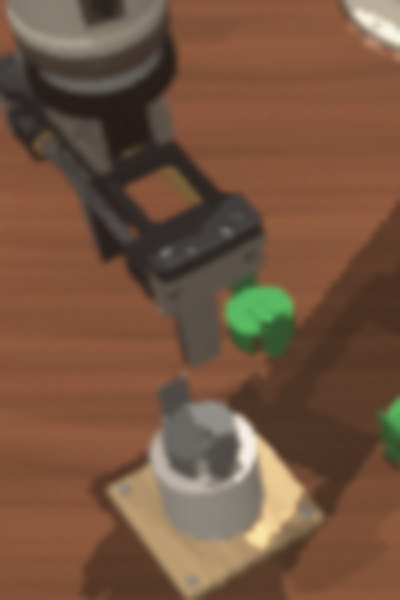

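The fingers sit over the pot, with the near finger tip at about (200,355) in the crop, and the jaw axis lies along the tab line.

>>> step_arm(
  plan=[
    {"dp": [0.1, -0.6, 2], "angular": [0.1, 0.1, -0.3], "hand": 1},
    {"dp": [0, 0, 2], "angular": [0, 0, 0], "hand": 1},
    {"dp": [0, 0, 2], "angular": [0, 0, 0], "hand": 1},
    {"dp": [0, 0, 1], "angular": [0, 0, 0], "hand": 1},
    {"dp": [0, 0, 0], "angular": [0, 0, 0], "hand": 1},
  ],
)

```text
time_s: 2.8
ee_pos: [0.5644, -0.1652, 0.1261]
tcp_rot: [180.0, -0.0, 36.6]
ft_force: [0.5, -0.3, 0.2]
gripper_width: 0.0919
```

Run:
```python
from h import *
P=np.array([.5675+.802*.046,-.1725+.598*.046,.198]); print("near tip s2 crop px",(proj("scene",P)-[140,70])*4)
snap("scene","s3.png",(160,110,235,210),6)
snap("top","t3.png",(250,150,340,240),6)
go([.565,-.167,.084],36.7)
```

```text
near tip s2 crop px [[201.32107419 374.32906923]]
dp cm [-0.12  0.03  4.44] ang [ 0.2  -0.12 -0.05] pos [ 0.5656 -0.1659  0.1284] [ 1.798e+02 -1.200e-01  3.665e+01] F [-0.47  0.47 -0.14] T [-0.031  0.01   0.034] w 0.0921 t 2.9 q6 -64.8
```

View pics/s3.png

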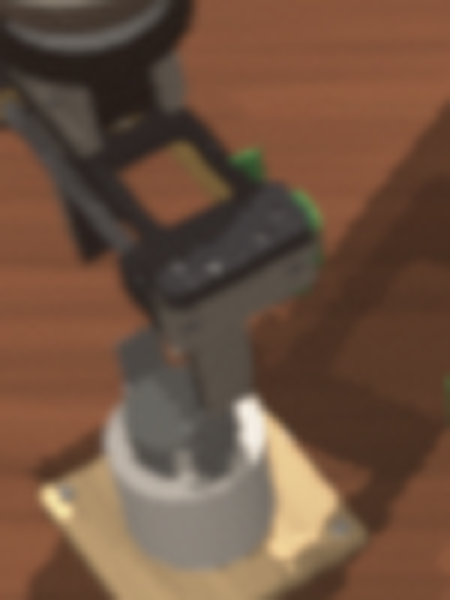

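Run:
```python
from h import *
p=np.array([.5656,-.1659,.1284]);d=np.array([.802,.597,0]);n=np.array([.597,-.802,0])
pts=[p+d*a+n*b for a in(.046,.064) for b in(-.01,.01)]
c=np.array([.565,-.167,0]);
pts+=[c+d*.03+[0,0,.114]+n*b for b in(-.011,.011)]+[c-d*.03+[0,0,.114]+n*b for b in(-.011,.011)]
q=(proj("scene",pts)-[160,110])*6; print(q.round())
im=cv2.imread("pics/s3.png")
for i,u in enumerate(q): cv2.circle(im,tuple(int(v) for v in u),3,[(0,0,255),(0,255,255),(255,0,0),(255,0,255)][i//2],-1)
q2=(proj("top",pts)-[250,150])*6
t=cv2.imread("pics/t3.png")
for i,u in enumerate(q2): cv2.circle(t,tuple(int(v) for v in u),3,[(0,0,255),(0,255,255),(255,0,0),(255,0,255)][i//2],-1)
h=max(im.shape[0],t.shape[0]);t=cv2.copyMakeBorder(t,0,h-t.shape[0],0,0,0);o=np.hstack([im,t])[250:600,50:850];cv2.imwrite("pics/c3.png",o)
```

```text
[[241. 411.]
 [200. 434.]
 [265. 439.]
 [223. 463.]
 [225. 405.]
 [180. 430.]
 [152. 316.]
 [108. 340.]]
```

View pics/c3.png

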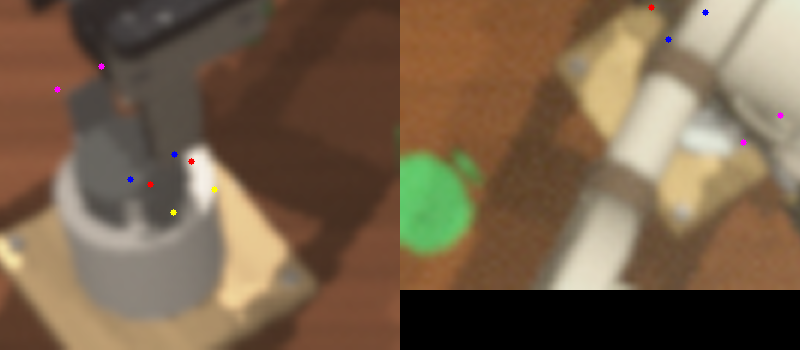

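Run:
```python
from h import *
p=np.array([.1805,.5453,.1914]);a=np.radians(71.68);d=np.array([np.cos(a),np.sin(a),0]);n=np.array([d[1],-d[0],0])
im=cv2.imread("pics/s0.png")[0:110,600:768];im=cv2.resize(im,None,fx=4,fy=4,interpolation=cv2.INTER_CUBIC)
for s in(1,-1):
  for off,col in((.046,(0,0,255)),(.064,(0,255,255))):
    for b in(-.01,.01):
      u=(proj("scene",p+s*d*off+n*b)[0]+.5)*1.5-.5; print(s,off,u.round(1))
      u=(u-[600,0])*4; cv2.circle(im,tuple(int(v) for v in u),4,col,-1)
cv2.imwrite("pics/c4.png",im)
print(proj("scene",[[.56,-.16,.1],[.57,-.16,.1],[.56,-.15,.1],[.56,-.16,.11]]))
```

```text
1 0.046 [691.5  74.1]
1 0.046 [690.7  80.5]
1 0.064 [701.6  75.8]
1 0.064 [700.9  82.3]
-1 0.046 [641.1  65.6]
-1 0.046 [639.9  71.9]
-1 0.064 [631.5  63.9]
-1 0.064 [630.2  70.2]
[[191.25772444 173.75433169]
 [190.89952025 176.83697592]
 [195.10369042 173.75017499]
 [190.74070427 171.4098922 ]]
```

View pics/c4.png

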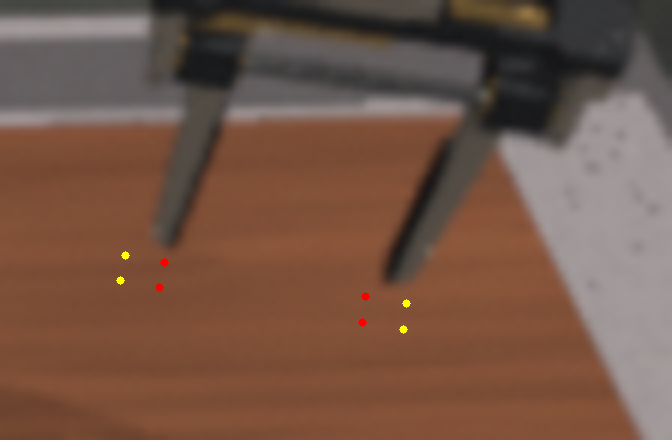

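In both pictures the drawn finger tips sit higher than the reported TCP projects to, by about 15–20 mm in z. The lid itself projects within about 3 mm. A TCP height of 84 mm is safe either way because it clears the posts, so I'll go there and look again.

>>> step_arm(
  plan=[
    {"dp": [-0.1, 0, 1], "angular": [0.1, 0, 0], "hand": 1},
    {"dp": [0, 0, 1], "angular": [0, 0, 0], "hand": 1},
    {"dp": [0, 0, 1], "angular": [0, 0, 0], "hand": 1},
    {"dp": [0, 0, 0.8], "angular": [0, 0, 0], "hand": 1},
    {"dp": [0, 0, 0.3], "angular": [0, 0, 0], "hand": 1},
  ],
)

```text
time_s: 3.32
ee_pos: [0.5682, -0.1676, 0.0892]
tcp_rot: [179.4, -0.3, 36.7]
ft_force: [-0.3, 0.5, 0.6]
gripper_width: 0.0919
```

Run:
```python
from h import *
from scipy.optimize import least_squares as L
obs=[((281.5/4+600+.5)/1.5-.5,(259/4+.5)/1.5-.5),(140+203/4,70+358/4)]
def f(v):
    a=proj("scene",np.array([.1805,.5453,.1914])+v)[0]
    b=proj("scene",np.array([.5675+.802*.05,-.1725+.598*.05,.198])+v)[0]
    return np.r_[a-obs[0],b-obs[1]]
r=L(f,[0,0,0]);print((r.x*1000).round(1),r.fun.round(1)); r=L(lambda z:f([0,0,z[0]]),[0]);print(r.x*1000,r.fun.round(1))
go([.565,-.167,.084],36.7)
snap("scene","s4.png",(160,110,235,210),6)
```

```text
[ 0.5  1.7 19.1] [-0.1 -0.2  0.1  0.2]
[18.96410506] [-0.8 -0.2 -0.6  0. ]
dp cm [-0.23 -0.25  0.51] ang [ 0.57 -0.35 -0.  ] pos [ 0.5682 -0.1676  0.0892] [179.43  -0.35  36.7 ] F [-0.29  0.48  0.63] T [-0.041  0.031 -0.003] w 0.0919 t 3.3167 q6 -64.9
```

View pics/s4.png

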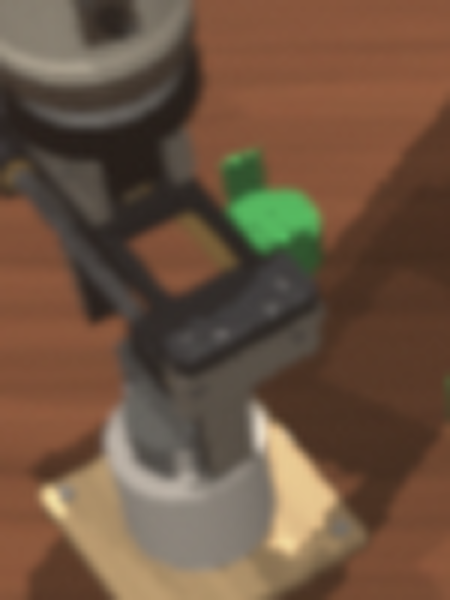

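Run:
```python
from h import *
p=np.array([.5682,-.1676,.0892]);d=np.array([.802,.597,0]);n=np.array([.597,-.802,0])
for z in(0,.019):
  print(z,((proj("scene",[p+d*a+n*b+[0,0,z] for a in(.046,.058) for b in(-.01,.01)])-[160,110])*6).round().tolist())
```

```text
0 [[248.0, 471.0], [208.0, 494.0], [263.0, 489.0], [223.0, 512.0]]
0.019 [[242.0, 445.0], [202.0, 468.0], [258.0, 463.0], [217.0, 487.0]]
```

>>> step_arm(
  plan=[
    {"dp": [-0.2, -0.1, 0.3], "angular": [0.3, -0.2, 0], "hand": 1},
    {"dp": [0, 0, 0.2], "angular": [0.1, -0.1, 0], "hand": 1},
    {"dp": [0, 0, 0], "angular": [0, 0, 0], "hand": 1},
  ],
)

```text
time_s: 3.62
ee_pos: [0.5655, -0.1679, 0.083]
tcp_rot: [179.9, 0.0, 36.7]
ft_force: [0.2, -0.4, -0.3]
gripper_width: 0.0917
```

Run:
```python
from h import *
go([.565,-.167,.083],36.7)
```

```text
dp cm [ 0.02 -0.1   0.  ] ang [ 0.06  0.01 -0.01] pos [ 0.5655 -0.1679  0.083 ] [1.7994e+02 1.0000e-02 3.6690e+01] F [ 0.2  -0.37 -0.27] T [-0.031  0.044 -0.016] w 0.0917 t 3.6167 q6 -64.9
```

>>> step_arm(
  plan=[
    {"dp": [0, 0, 0], "angular": [0, 0, 0], "hand": 0.63},
    {"dp": [0, 0, 0], "angular": [0, 0, 0], "hand": 0.63},
    {"dp": [0, 0, 0], "angular": [0, 0, 0], "hand": 0.63},
    {"dp": [0, 0, 0], "angular": [0, 0, 0], "hand": 0.63},
    {"dp": [0, 0, 0], "angular": [0, 0, 0], "hand": 0.63},
  ],
  grip_force=20,
)

```text
time_s: 4.03
ee_pos: [0.5664, -0.1685, 0.0842]
tcp_rot: [179.8, -0.0, 36.7]
ft_force: [1.1, 0.5, 0.4]
gripper_width: 0.0604
```

Run:
```python
from h import *
go([.565,-.167,.083],36.7)
snap("scene","s5.png",(165,130,225,205),8)
```

```text
dp cm [-0.02 -0.2   0.12] ang [ 0.17 -0.04 -0.02] pos [ 0.5664 -0.1685  0.0842] [ 1.7983e+02 -4.0000e-02  3.6680e+01] F [1.09 0.5  0.44] T [ 0.06  -0.172 -0.06 ] w 0.0604 t 4.0333 q6 -64.9
```

View pics/s5.png

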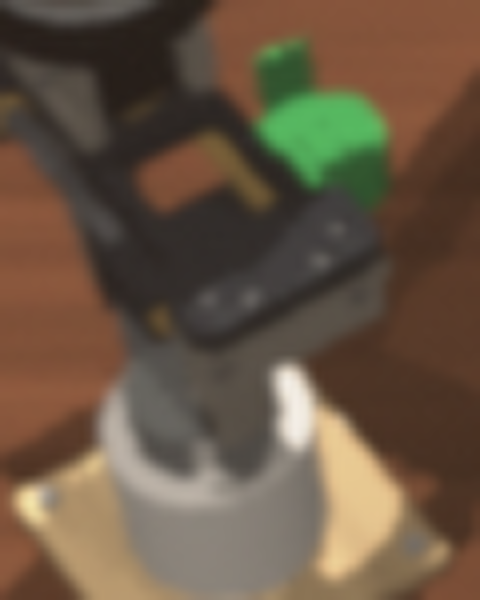

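>>> step_arm(
  plan=[
    {"dp": [0, -0.1, 0], "angular": [0, 0, 0], "hand": 0.58},
    {"dp": [0, 0, 0], "angular": [0, 0, 0], "hand": 0.58},
    {"dp": [0, 0, 0], "angular": [0, 0, 0], "hand": 0.58},
  ],
  grip_force=20,
)

```text
time_s: 4.33
ee_pos: [0.5658, -0.1676, 0.0844]
tcp_rot: [179.8, -0.0, 36.7]
ft_force: [-0.1, -0.2, -0.7]
gripper_width: 0.0535
```

Run:
```python
from h import *
go([.565,-.167,.083],36.7)
```

```text
dp cm [-0.03 -0.1   0.14] ang [ 0.19 -0.05 -0.01] pos [ 0.5658 -0.1676  0.0844] [ 1.7981e+02 -5.0000e-02  3.6690e+01] F [-0.13 -0.18 -0.74] T [-0.105  0.035  0.043] w 0.0535 t 4.3333 q6 -64.9
```

>>> step_arm(
  plan=[
    {"dp": [0, 0, 0], "angular": [0, 0, 0], "hand": 0.5},
    {"dp": [0, 0, 0], "angular": [0, 0, 0], "hand": 0.5},
    {"dp": [0, 0, 0], "angular": [0, 0, 0], "hand": 0.5},
    {"dp": [0, 0, 0], "angular": [0, 0, 0], "hand": 0.5},
  ],
  grip_force=22,
)

```text
time_s: 4.67
ee_pos: [0.566, -0.1677, 0.0847]
tcp_rot: [179.8, -0.1, 36.7]
ft_force: [-1.0, -0.5, -0.1]
gripper_width: 0.0483
```

Run:
```python
from h import *
go([.565,-.167,.084],36.7)
```

```text
dp cm [-0.04 -0.12  0.07] ang [ 0.22 -0.06 -0.01] pos [ 0.566  -0.1677  0.0847] [ 1.7978e+02 -6.0000e-02  3.6690e+01] F [-1.04 -0.45 -0.09] T [-0.058  0.062  0.002] w 0.0483 t 4.6667 q6 -64.9
```

>>> step_arm(
  plan=[
    {"dp": [0, 0, 0], "angular": [0, 0, -2], "hand": 0.5},
    {"dp": [0, 0, 0], "angular": [0, 0, -2], "hand": 0.5},
    {"dp": [0, 0, 0], "angular": [0, 0, -2], "hand": 0.5},
  ],
)

```text
time_s: 4.92
ee_pos: [0.5659, -0.1675, 0.0847]
tcp_rot: [179.8, -0.0, 42.9]
ft_force: [-0.3, 0.5, 0.8]
gripper_width: 0.0481
```

Run:
```python
from h import *
go([.5658,-.1676,.0845],30)
```

```text
dp cm [-0.01 -0.    0.02] ang [ 0.19 -0.06 12.89] pos [ 0.5659 -0.1675  0.0847] [ 1.798e+02 -4.000e-02  4.289e+01] F [-0.35  0.55  0.83] T [ 0.021  0.002 -0.075] w 0.0481 t 4.9167 q6 -71.1
```

>>> step_arm(
  plan=[
    {"dp": [0, 0, 0], "angular": [0, 0, -3], "hand": 0.5},
    {"dp": [0, 0, 0], "angular": [0, 0, -3], "hand": 0.5},
    {"dp": [0, 0, 0], "angular": [0, 0, -3], "hand": 0.5},
    {"dp": [0, 0, 0], "angular": [0, 0, -3], "hand": 0.5},
    {"dp": [0, 0, 0], "angular": [0, 0, -3], "hand": 0.5},
  ],
)

```text
time_s: 5.33
ee_pos: [0.5657, -0.1674, 0.0847]
tcp_rot: [179.8, 0.0, 58.6]
ft_force: [-0.0, 0.6, -0.4]
gripper_width: 0.0477
```

Run:
```python
from h import *
go([.5658,-.1676,.0845],30)
snap("scene","s6.png",(165,130,225,205),8)
```

```text
dp cm [-0.02  0.02  0.02] ang [ 0.17 -0.03 28.6 ] pos [ 0.5657 -0.1674  0.0847] [1.7983e+02 1.0000e-02 5.8600e+01] F [-0.    0.64 -0.38] T [-0.072 -0.014 -0.024] w 0.0477 t 5.3333 q6 -86.8
```

View pics/s6.png

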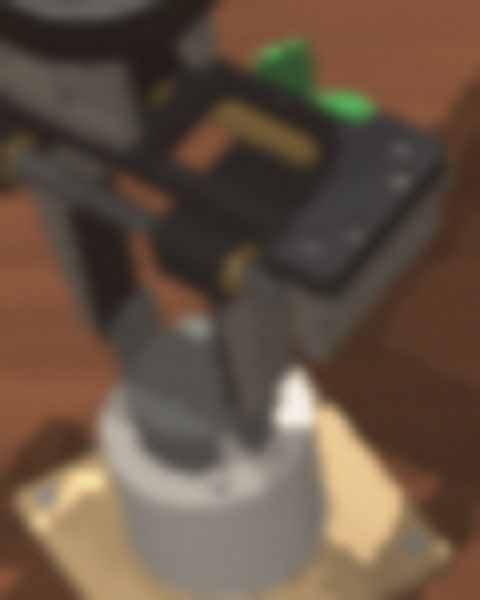

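The lid has turned with the gripper: the posts are now exposed and the near tab is under the finger at (250,430). From here I'll feel for the stop in small steps.

>>> step_arm(
  plan=[
    {"dp": [0, 0, 0], "angular": [0, 0, -3], "hand": 0.5},
    {"dp": [0, 0, 0], "angular": [0, 0, -3], "hand": 0.5},
    {"dp": [0, 0, 0], "angular": [0, 0, -2], "hand": 0.5},
  ],
)

```text
time_s: 5.63
ee_pos: [0.5658, -0.1676, 0.0847]
tcp_rot: [179.8, 0.0, 66.9]
ft_force: [0.0, -0.2, -0.2]
gripper_width: 0.0482
```

```bash
cat > g.py <<'E'
from h import *
s=read_state();print("yaw",s["tcp_rot"].round(2),"T",s["torque"].round(3),"F",s["ft_force"].round(2),s["ee_pos"].round(4),"tau6",s["tau"][5].round(4),"w",s["gripper_width"].round(4),"q6",s["joint_positions"][5].round(2))
E
python3 g.py
```

```text
Traceback (most recent call last):
  File "g.py", line 2, in <module>
    s=read_state();print("yaw",s["tcp_rot"].round(2),"T",s["torque"].round(3),"F",s["ft_force"].round(2),s["ee_pos"].round(4),"tau6",s["tau"][5].round(4),"w",s["gripper_width"].round(4),"q6",s["joint_positions"][5].round(2))
                                                                                                                                                              ^^^^^^^^^^^^^^^^^^^^^^^^
AttributeError: 'float' object has no attribute 'round'
```

>>> step_arm(
  plan=[
    {"dp": [0, 0, 0], "angular": [0, 0, -2], "hand": 0.5},
    {"dp": [0, 0, 0], "angular": [0, 0, 0], "hand": 0.5},
  ],
)

```text
time_s: 5.8
ee_pos: [0.5659, -0.1676, 0.0847]
tcp_rot: [179.8, 0.0, 68.9]
ft_force: [0.5, 0.2, 0.5]
gripper_width: 0.0478
```

```bash
python3 g.py
```

```text
Traceback (most recent call last):
  File "g.py", line 2, in <module>
    s=read_state();print("yaw",s["tcp_rot"].round(2),"T",s["torque"].round(3),"F",s["ft_force"].round(2),s["ee_pos"].round(4),"tau6",s["tau"][5].round(4),"w",s["gripper_width"].round(4),"q6",s["joint_positions"][5].round(2))
                                                                                                                                                              ^^^^^^^^^^^^^^^^^^^^^^^^
AttributeError: 'float' object has no attribute 'round'
```

```bash
sed -i 's/s\["gripper_width"\].round(4)/round(float(s["gripper_width"]),4)/' g.py; python3 g.py
```

```text
yaw [1.7981e+02 4.0000e-02 6.8880e+01] T [-0.045  0.004  0.025] F [0.51 0.18 0.49] [ 0.5659 -0.1676  0.0847] tau6 -0.3442 w 0.0478 q6 -97.08
```

>>> step_arm(
  plan=[
    {"dp": [0, 0, 0], "angular": [0, 0, -1.5], "hand": 0.5},
    {"dp": [0, 0, 0], "angular": [0, 0, -1.5], "hand": 0.5},
  ],
)

```text
time_s: 5.97
ee_pos: [0.5659, -0.1676, 0.0847]
tcp_rot: [179.8, 0.0, 71.8]
ft_force: [-0.1, 0.2, 0.9]
gripper_width: 0.0482
```

```bash
python3 g.py
```

```text
yaw [1.7981e+02 5.0000e-02 7.1770e+01] T [-0.007 -0.024  0.034] F [-0.14  0.16  0.93] [ 0.5659 -0.1676  0.0847] tau6 0.302 w 0.0482 q6 -99.97
```

>>> step_arm(
  plan=[
    {"dp": [0, 0, 0], "angular": [0, 0, -1.5], "hand": 0.5},
    {"dp": [0, 0, 0], "angular": [0, 0, -1.5], "hand": 0.5},
  ],
)

```text
time_s: 6.13
ee_pos: [0.5661, -0.1675, 0.0847]
tcp_rot: [179.8, 0.0, 74.8]
ft_force: [-0.2, -0.7, 0.6]
gripper_width: 0.048
```

```bash
python3 g.py
```

```text
yaw [1.798e+02 4.000e-02 7.480e+01] T [ 0.045 -0.049 -0.019] F [-0.24 -0.71  0.59] [ 0.5661 -0.1675  0.0847] tau6 0.3152 w 0.048 q6 -103.0
```

>>> step_arm(
  plan=[
    {"dp": [0, 0, 0], "angular": [0, 0, -1.5], "hand": 0.5},
    {"dp": [0, 0, 0], "angular": [0, 0, -1.5], "hand": 0.5},
  ],
)

```text
time_s: 6.3
ee_pos: [0.5662, -0.1671, 0.0847]
tcp_rot: [179.8, 0.0, 77.8]
ft_force: [0.1, -0.5, 0.8]
gripper_width: 0.0483
```

```bash
python3 g.py
```

```text
yaw [179.8    0.    77.82] T [ 0.168 -0.104 -0.067] F [ 0.08 -0.5   0.77] [ 0.5662 -0.1671  0.0847] tau6 0.261 w 0.0483 q6 -106.03
```

>>> step_arm(
  plan=[
    {"dp": [0, 0, 0], "angular": [0, 0, -1], "hand": 0.5},
  ],
)

```text
time_s: 6.38
ee_pos: [0.5662, -0.167, 0.0847]
tcp_rot: [179.8, -0.0, 78.8]
ft_force: [0.8, 0.1, 0.6]
gripper_width: 0.0482
```

```bash
python3 g.py
```

```text
yaw [ 1.798e+02 -1.000e-02  7.884e+01] T [-0.031  0.038 -0.119] F [0.82 0.07 0.57] [ 0.5662 -0.167   0.0847] tau6 0.029 w 0.0482 q6 -107.06
```

>>> step_arm(
  plan=[
    {"dp": [0, 0, 0], "angular": [0, 0, 0], "hand": 0.5},
    {"dp": [0, 0, 0], "angular": [0, 0, 0], "hand": 0.5},
  ],
)

```text
time_s: 6.55
ee_pos: [0.5661, -0.1673, 0.0847]
tcp_rot: [179.8, 0.0, 78.8]
ft_force: [0.6, 0.1, 0.6]
gripper_width: 0.0479
```

```bash
python3 g.py
```

```text
yaw [1.7981e+02 4.0000e-02 7.8810e+01] T [ 0.013 -0.012  0.029] F [0.57 0.09 0.57] [ 0.5661 -0.1673  0.0847] tau6 0.0069 w 0.0479 q6 -107.01
```

>>> step_arm(
  plan=[
    {"dp": [0, 0, 0], "angular": [0, 0, -1], "hand": 0.5},
  ],
)

```text
time_s: 6.63
ee_pos: [0.5661, -0.1674, 0.0847]
tcp_rot: [179.8, 0.0, 79.8]
ft_force: [0.2, -0.8, 0.6]
gripper_width: 0.0486
```

```bash
python3 g.py
```

```text
yaw [1.7981e+02 5.0000e-02 7.9800e+01] T [-0.108  0.037 -0.045] F [ 0.17 -0.8   0.58] [ 0.5661 -0.1674  0.0847] tau6 0.3124 w 0.0486 q6 -108.01
```

Held still, the torque reads +0.03, so that was noise. Continuing.

>>> step_arm(
  plan=[
    {"dp": [0, 0, 0], "angular": [0, 0, -1.5], "hand": 0.5},
    {"dp": [0, 0, 0], "angular": [0, 0, -1], "hand": 0.5},
  ],
)

```text
time_s: 6.8
ee_pos: [0.5661, -0.1675, 0.0847]
tcp_rot: [179.8, 0.1, 82.4]
ft_force: [-0.4, 0.5, 0.5]
gripper_width: 0.0481
```

```bash
python3 g.py
```

```text
yaw [1.798e+02 6.000e-02 8.240e+01] T [-0.03   0.055 -0.163] F [-0.38  0.52  0.48] [ 0.5661 -0.1675  0.0847] tau6 -0.0284 w 0.0481 q6 -110.62
```

>>> step_arm(
  plan=[
    {"dp": [0, 0, 0], "angular": [0, 0, 0], "hand": 0.5},
  ],
)

```text
time_s: 6.88
ee_pos: [0.5661, -0.1676, 0.0847]
tcp_rot: [179.8, 0.1, 82.4]
ft_force: [0.3, -0.7, 0.4]
gripper_width: 0.048
```

```bash
python3 g.py
```

```text
yaw [1.798e+02 5.000e-02 8.242e+01] T [-0.037 -0.039 -0.135] F [ 0.29 -0.7   0.37] [ 0.5661 -0.1676  0.0847] tau6 -0.3297 w 0.048 q6 -110.65
```

>>> step_arm(
  plan=[
    {"dp": [0, 0, 0], "angular": [0, 0, 0], "hand": 0.5},
  ],
)

```text
time_s: 6.97
ee_pos: [0.5661, -0.1675, 0.0847]
tcp_rot: [179.8, 0.0, 82.4]
ft_force: [0.6, 0.1, 0.2]
gripper_width: 0.0478
```

```bash
python3 g.py
```

```text
yaw [1.798e+02 5.000e-02 8.239e+01] T [-0.024 -0.002 -0.147] F [0.55 0.12 0.23] [ 0.5661 -0.1675  0.0847] tau6 -0.1886 w 0.0478 q6 -110.62
```

Three readings in a row at about −0.15 N·m show the stop, near yaw 80°. I'll ease off about 3° and check.

>>> step_arm(
  plan=[
    {"dp": [0, 0, 0], "angular": [0, 0, 1.5], "hand": 0.5},
    {"dp": [0, 0, 0], "angular": [0, 0, 1.5], "hand": 0.5},
    {"dp": [0, 0, 0], "angular": [0, 0, 0], "hand": 0.5},
  ],
)

```text
time_s: 7.22
ee_pos: [0.5661, -0.1675, 0.0847]
tcp_rot: [179.8, 0.0, 79.3]
ft_force: [0.1, 0.6, 0.0]
gripper_width: 0.0481
```

```bash
python3 g.py
```

```text
yaw [1.7981e+02 3.0000e-02 7.9260e+01] T [-0.095  0.015  0.045] F [0.08 0.6  0.01] [ 0.5661 -0.1675  0.0847] tau6 0.2651 w 0.0481 q6 -107.48
```

>>> step_arm(
  plan=[
    {"dp": [0, 0, -0.1], "angular": [0, 0, 0], "hand": 0.5},
  ],
)

```text
time_s: 7.3
ee_pos: [0.5658, -0.1674, 0.085]
tcp_rot: [179.8, 0.0, 79.3]
ft_force: [1.3, -2.1, -6.0]
gripper_width: 0.0478
```

```bash
python3 g.py
```

```text
yaw [1.7984e+02 4.0000e-02 7.9290e+01] T [-0.317 -0.386  0.032] F [ 1.3  -2.06 -6.05] [ 0.5658 -0.1674  0.085 ] tau6 0.0463 w 0.0478 q6 -107.51
```

>>> step_arm(
  plan=[
    {"dp": [0, 0, 0], "angular": [0, 0, 0], "hand": 0.5},
  ],
)

```text
time_s: 7.38
ee_pos: [0.5658, -0.1674, 0.0849]
tcp_rot: [179.8, 0.0, 79.3]
ft_force: [0.6, -0.5, 0.8]
gripper_width: 0.048
```

```bash
python3 g.py
```

```text
yaw [1.7983e+02 4.0000e-02 7.9320e+01] T [-0.1   -0.123 -0.014] F [ 0.6  -0.54  0.81] [ 0.5658 -0.1674  0.0849] tau6 0.0151 w 0.048 q6 -107.54
```

>>> step_arm(
  plan=[
    {"dp": [0, 0, -0.1], "angular": [0, 0, 0], "hand": 0.5},
  ],
)

```text
time_s: 7.47
ee_pos: [0.5656, -0.1674, 0.0852]
tcp_rot: [179.9, 0.0, 79.3]
ft_force: [2.7, -0.9, -7.6]
gripper_width: 0.0481
```

```bash
python3 g.py
```

```text
yaw [1.7985e+02 4.0000e-02 7.9340e+01] T [-0.362 -0.475  0.014] F [ 2.66 -0.87 -7.6 ] [ 0.5656 -0.1674  0.0852] tau6 0.0008 w 0.0481 q6 -107.56
```

>>> step_arm(
  plan=[
    {"dp": [0, 0, -0.1], "angular": [0, 0, 0], "hand": 0.5},
    {"dp": [0, 0, -0.1], "angular": [0, 0, 0], "hand": 0.5},
    {"dp": [0, 0, -0.1], "angular": [0, 0, 0], "hand": 0.5},
  ],
)

```text
time_s: 7.72
ee_pos: [0.5653, -0.1673, 0.0858]
tcp_rot: [179.9, 0.0, 79.4]
ft_force: [4.6, -1.7, -8.1]
gripper_width: 0.0479
```

```bash
python3 g.py
```

```text
yaw [1.7987e+02 1.0000e-02 7.9360e+01] T [-0.371 -0.87  -0.047] F [ 4.56 -1.67 -8.08] [ 0.5653 -0.1673  0.0858] tau6 -0.0174 w 0.0479 q6 -107.6
```

>>> step_arm(
  plan=[
    {"dp": [0, 0, 0], "angular": [0, 0, 0], "hand": 0.5},
  ],
)

```text
time_s: 7.8
ee_pos: [0.5655, -0.1673, 0.0858]
tcp_rot: [179.8, 0.0, 79.4]
ft_force: [2.4, -1.2, -2.6]
gripper_width: 0.0479
```

```bash
python3 g.py; python3 -c "
from h import *
snap('scene','s7.png',(165,130,225,205),8)"
```

```text
yaw [1.7985e+02 1.0000e-02 7.9360e+01] T [-0.271 -0.554 -0.05 ] F [ 2.37 -1.24 -2.63] [ 0.5655 -0.1673  0.0858] tau6 -0.0253 w 0.0479 q6 -107.6
```

View pics/s7.png

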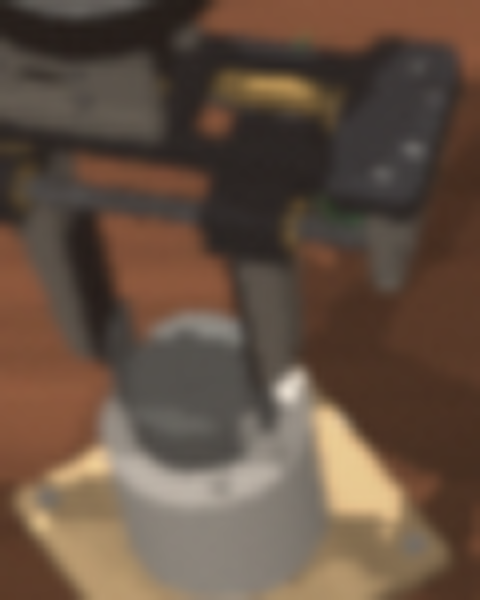

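The lift meets about 8 N within the first millimetre, so I won't force it. I'll lower the lid to unload it, then go back anticlockwise gently to confirm the stop.

>>> step_arm(
  plan=[
    {"dp": [0, 0, 0.1], "angular": [0, 0, 0], "hand": 0.5},
    {"dp": [0, 0, 0.05], "angular": [0, 0, 0], "hand": 0.5},
    {"dp": [0, 0, 0], "angular": [0, 0, 0], "hand": 0.5},
  ],
)

```text
time_s: 8.1
ee_pos: [0.5656, -0.1674, 0.0859]
tcp_rot: [179.8, 0.0, 79.4]
ft_force: [2.0, -1.4, -7.2]
gripper_width: 0.0478
```

```bash
python3 g.py
```

```text
yaw [1.7985e+02 2.0000e-02 7.9360e+01] T [-0.299 -0.458  0.026] F [ 2.04 -1.37 -7.22] [ 0.5656 -0.1674  0.0859] tau6 -0.0215 w 0.0478 q6 -107.6
```

>>> step_arm(
  plan=[
    {"dp": [0, 0, 0], "angular": [0, 0, -1.5], "hand": 0.5},
    {"dp": [0, 0, 0], "angular": [0, 0, -1.5], "hand": 0.5},
    {"dp": [0, 0, 0], "angular": [0, 0, 0], "hand": 0.5},
  ],
)

```text
time_s: 8.35
ee_pos: [0.5657, -0.1675, 0.086]
tcp_rot: [179.8, 0.0, 82.4]
ft_force: [2.9, -1.6, -4.5]
gripper_width: 0.048
```

```bash
python3 g.py
```

```text
yaw [1.7982e+02 4.0000e-02 8.2430e+01] T [-0.223 -0.372 -0.113] F [ 2.85 -1.63 -4.45] [ 0.5657 -0.1675  0.086 ] tau6 -0.3829 w 0.048 q6 -110.68
```

>>> step_arm(
  plan=[
    {"dp": [0, 0, 0], "angular": [0, 0, 0], "hand": 0.5},
  ],
)

```text
time_s: 8.43
ee_pos: [0.5657, -0.1675, 0.0859]
tcp_rot: [179.8, 0.0, 82.4]
ft_force: [2.2, -0.9, -5.0]
gripper_width: 0.0478
```

```bash
python3 g.py
```

```text
yaw [1.7982e+02 4.0000e-02 8.2390e+01] T [-0.244 -0.439 -0.157] F [ 2.16 -0.94 -5.03] [ 0.5657 -0.1675  0.0859] tau6 -0.176 w 0.0478 q6 -110.64
```

The stop is confirmed: the torque is −0.11 to −0.16 N·m again at the same yaw. I'll ease off by 2.5°, which is well inside the 6.9° free window, and try a slightly larger straight lift while watching the force.

>>> step_arm(
  plan=[
    {"dp": [0, 0, 0], "angular": [0, 0, 1.5], "hand": 0.5},
    {"dp": [0, 0, 0.1], "angular": [0, 0, 1.2], "hand": 0.5},
    {"dp": [0, 0, 0.1], "angular": [0, 0, 0], "hand": 0.5},
    {"dp": [0, 0, 0.1], "angular": [0, 0, 0], "hand": 0.5},
  ],
)

```text
time_s: 8.77
ee_pos: [0.5663, -0.1677, 0.0854]
tcp_rot: [179.8, 0.1, 79.5]
ft_force: [-1.5, 0.4, 3.3]
gripper_width: 0.048
```

```bash
python3 g.py
```

```text
yaw [1.7976e+02 6.0000e-02 7.9510e+01] T [ 0.113  0.294 -0.034] F [-1.5   0.41  3.29] [ 0.5663 -0.1677  0.0854] tau6 0.0397 w 0.048 q6 -107.74
```

>>> step_arm(
  plan=[
    {"dp": [0, 0, -0.2], "angular": [0, 0, 0], "hand": 0.5},
  ],
)

```text
time_s: 8.85
ee_pos: [0.5656, -0.1674, 0.0867]
tcp_rot: [179.9, 0.0, 79.5]
ft_force: [1.8, -1.2, -7.6]
gripper_width: 0.0479
```

```bash
python3 g.py
```

```text
yaw [1.7985e+02 4.0000e-02 7.9520e+01] T [-0.215 -0.363 -0.058] F [ 1.85 -1.2  -7.61] [ 0.5656 -0.1674  0.0867] tau6 0.0047 w 0.0479 q6 -107.74
```

>>> step_arm(
  plan=[
    {"dp": [0, 0, -0.2], "angular": [0, 0, 0], "hand": 0.5},
    {"dp": [0, 0, -0.2], "angular": [0, 0, 0], "hand": 0.5},
  ],
)

```text
time_s: 9.02
ee_pos: [0.5653, -0.1671, 0.0891]
tcp_rot: [179.9, 0.0, 79.5]
ft_force: [3.5, -2.0, -7.4]
gripper_width: 0.0479
```

```bash
python3 g.py
```

```text
yaw [1.7988e+02 1.0000e-02 7.9530e+01] T [-0.377 -0.737 -0.066] F [ 3.52 -1.95 -7.37] [ 0.5653 -0.1671  0.0891] tau6 -0.0358 w 0.0479 q6 -107.76
```

Run:
```python
from h import *
snap('scene','s8.png',(165,130,225,205),8)
a,b=cv2.imread('pics/s7.png'),cv2.imread('pics/s8.png'); cv2.imwrite('pics/c8.png',np.hstack([a,b])[230:600,:800] if 0 else np.hstack([a[280:520,60:360],b[280:520,60:360]]))
```

```text
(no output)
```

View pics/c8.png

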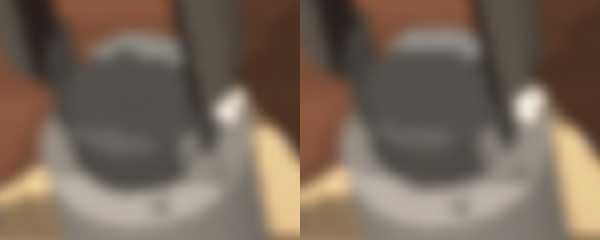

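The lid's rim has risen about 6 enlarged pixels (roughly 3 mm) along with the fingers, which is past the claws. It is lifting against a steady ~7 N drag, so I'll continue straight up.

>>> step_arm(
  plan=[
    {"dp": [-0.03, 0.08, -0.2], "angular": [0, 0, 0], "hand": 0.5},
    {"dp": [0, 0.03, -0.25], "angular": [0, 0, 0], "hand": 0.5},
    {"dp": [0, 0.03, -0.25], "angular": [0, 0, 0], "hand": 0.5},
  ],
)

```text
time_s: 9.32
ee_pos: [0.5658, -0.1673, 0.0963]
tcp_rot: [-180.0, -0.0, 79.5]
ft_force: [-0.2, 0.9, -0.5]
gripper_width: 0.0481
```

```bash
python3 g.py
```

```text
yaw [-1.7997e+02 -3.0000e-02  7.9530e+01] T [ 0.008 -0.004  0.011] F [-0.19  0.94 -0.5 ] [ 0.5658 -0.1673  0.0963] tau6 -0.0004 w 0.0481 q6 -107.75
```

>>> step_arm(
  plan=[
    {"dp": [0, 0, -0.4], "angular": [0, 0, 0], "hand": 0.5},
    {"dp": [0, 0, -0.4], "angular": [0, 0, 0], "hand": 0.5},
    {"dp": [0, 0, -0.4], "angular": [0, 0, 0], "hand": 0.5},
    {"dp": [0, 0, -0.4], "angular": [0, 0, 0], "hand": 0.5},
  ],
)

```text
time_s: 9.65
ee_pos: [0.5661, -0.1672, 0.1158]
tcp_rot: [-180.0, -0.0, 79.6]
ft_force: [1.3, -0.2, -0.9]
gripper_width: 0.0481
```

```bash
python3 g.py
```

```text
yaw [-1.800e+02 -3.000e-02  7.956e+01] T [0.066 0.037 0.026] F [ 1.32 -0.23 -0.87] [ 0.5661 -0.1672  0.1158] tau6 0.0 w 0.0481 q6 -107.76
```

>>> step_arm(
  plan=[
    {"dp": [0, 0, -1.5], "angular": [0, 0, 0], "hand": 0.5},
    {"dp": [0, 0, -1.5], "angular": [0, 0, 0], "hand": 0.5},
    {"dp": [0, 0, -1.5], "angular": [0, 0, 0], "hand": 0.5},
    {"dp": [0, 0, -1], "angular": [0, 0, 0], "hand": 0.5},
  ],
)

```text
time_s: 9.98
ee_pos: [0.565, -0.1665, 0.1734]
tcp_rot: [-179.8, -0.1, 79.6]
ft_force: [0.3, -0.7, -1.0]
gripper_width: 0.0481
```

```bash
python3 -c "
from h import *
go([.517,.15,.17],79.5)"
```

```text
dp cm [ 30.26 -10.45   0.42] ang [-0.16 -0.09  0.07] pos [ 0.565  -0.1665  0.1734] [-1.7984e+02 -9.0000e-02  7.9570e+01] F [ 0.26 -0.71 -0.97] T [ 0.003 -0.018 -0.035] w 0.0481 t 9.9833 q6 -107.8
```

>>> step_arm(
  plan=[
    {"dp": [1.5, -0.5, 0], "angular": [0, 0, 0], "hand": 0.5},
    {"dp": [2.5, -0.9, 0], "angular": [0, 0, 0], "hand": 0.5},
    {"dp": [2.5, -0.9, 0], "angular": [0, 0, 0], "hand": 0.5},
    {"dp": [2.5, -0.9, 0], "angular": [0, 0, 0], "hand": 0.5},
    {"dp": [2.5, -0.9, 0], "angular": [0, 0, 0], "hand": 0.5},
  ],
)

```text
time_s: 10.4
ee_pos: [0.5461, -0.0438, 0.1763]
tcp_rot: [179.8, 0.0, 79.1]
ft_force: [0.3, -0.3, -0.9]
gripper_width: 0.0479
```

>>> step_arm(
  plan=[
    {"dp": [2.5, -0.9, 0], "angular": [0, 0, 0], "hand": 0.5},
    {"dp": [2.5, -0.9, 0], "angular": [0, 0, 0], "hand": 0.5},
    {"dp": [2.5, -0.9, 0], "angular": [0, 0, 0], "hand": 0.5},
    {"dp": [2.5, -0.9, 0], "angular": [0, 0, 0], "hand": 0.5},
    {"dp": [2.5, -0.9, 0], "angular": [0, 0, 0], "hand": 0.5},
  ],
)

```text
time_s: 10.82
ee_pos: [0.5189, 0.0994, 0.1734]
tcp_rot: [-179.9, -0.1, 79.2]
ft_force: [0.4, 0.3, -0.9]
gripper_width: 0.0479
```

```bash
python3 -c "
from h import *
go([.517,.15,.10],79.5)"
```

```text
dp cm [ 4.93 -1.12  7.35] ang [-0.11 -0.1  -0.33] pos [0.5189 0.0994 0.1734] [-1.7989e+02 -1.0000e-01  7.9170e+01] F [ 0.42  0.32 -0.85] T [-0.005 -0.001  0.03 ] w 0.0479 t 10.8167 q6 -81.5
```

>>> step_arm(
  plan=[
    {"dp": [2, -0.5, 0], "angular": [0, 0, 0], "hand": 0.5},
    {"dp": [1.5, -0.3, 1], "angular": [0, 0, 0], "hand": 0.5},
    {"dp": [0, 0, 2], "angular": [0, 0, 0], "hand": 0.5},
    {"dp": [0, 0, 2], "angular": [0, 0, 0], "hand": 0.5},
    {"dp": [0, 0, 1], "angular": [0, 0, 0], "hand": 0.5},
  ],
)

```text
time_s: 11.23
ee_pos: [0.5125, 0.1489, 0.1125]
tcp_rot: [-180.0, -0.3, 79.8]
ft_force: [-0.3, 0.1, -1.4]
gripper_width: 0.0479
```

```bash
python3 -c "
from h import *
snap('scene','s9.png',(250,110,370,225),5)
go([.517,.15,.03],79.5)"
```

```text
dp cm [0.19 0.57 8.08] ang [-0.21 -0.31  0.26] pos [0.5112 0.1487 0.1108] [-179.79   -0.31   79.76] F [-0.46  0.67 -2.03] T [-0.032  0.056 -0.048] w 0.0478 t 11.2833 q6 -76.9
```

View pics/s9.png

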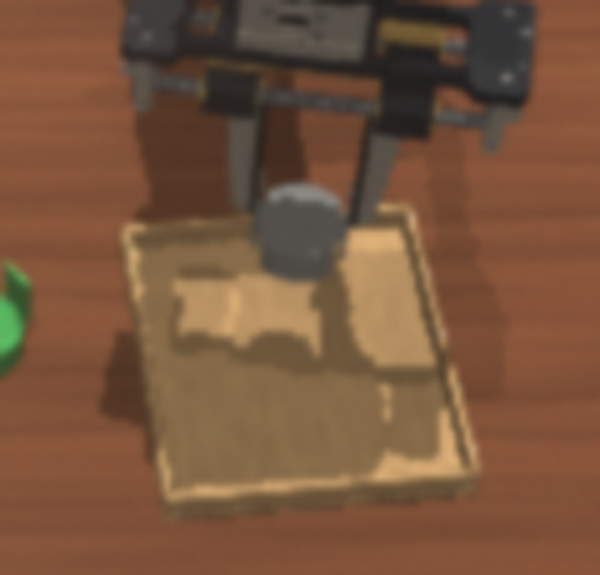

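The lid hangs upright between the fingers over the tray interior. I'll lower it and feel for the floor, which I expect at TCP z ≈ 0.019.

>>> step_arm(
  plan=[
    {"dp": [0.1, 0.3, 1.5], "angular": [-0.1, -0.2, 0], "hand": 0.5},
    {"dp": [0, 0.1, 1.5], "angular": [0, 0, 0], "hand": 0.5},
    {"dp": [0, 0, 1.5], "angular": [0, 0, 0], "hand": 0.5},
    {"dp": [0, 0, 1], "angular": [0, 0, 0], "hand": 0.5},
    {"dp": [0, 0, 0.5], "angular": [0, 0, 0], "hand": 0.5},
  ],
)

```text
time_s: 11.7
ee_pos: [0.5151, 0.1505, 0.0506]
tcp_rot: [-180.0, -0.1, 79.7]
ft_force: [-0.7, -0.5, -0.8]
gripper_width: 0.048
```

```bash
python3 -c "
from h import *
go([.515,.15,.02],79.5)"
```

```text
dp cm [-0.06  0.    3.06] ang [-0.01 -0.15  0.24] pos [0.5151 0.1505 0.0506] [-1.7999e+02 -1.5000e-01  7.9740e+01] F [-0.74 -0.49 -0.78] T [-0.007  0.004 -0.003] w 0.048 t 11.7 q6 -76.5
```

>>> step_arm(
  plan=[
    {"dp": [0, 0, 0.6], "angular": [0, -0.1, 0], "hand": 0.5},
    {"dp": [0, 0, 0.6], "angular": [0, 0, 0], "hand": 0.5},
    {"dp": [0, 0, 0.5], "angular": [0, 0, 0], "hand": 0.5},
    {"dp": [0, 0, 0.3], "angular": [0, 0, 0], "hand": 0.5},
    {"dp": [0, 0, 0], "angular": [0, 0, 0], "hand": 0.5},
  ],
)

```text
time_s: 12.12
ee_pos: [0.5157, 0.1505, 0.0299]
tcp_rot: [179.9, -0.1, 79.7]
ft_force: [-0.3, 0.3, -0.6]
gripper_width: 0.0481
```

```bash
python3 -c "
from h import *
go([.515,.15,.02],79.5)"
```

```text
dp cm [-0.06 -0.06  0.99] ang [ 0.05 -0.06  0.2 ] pos [0.5157 0.1505 0.0299] [ 1.7994e+02 -6.0000e-02  7.9700e+01] F [-0.25  0.29 -0.58] T [ 0.002 -0.04  -0.026] w 0.0481 t 12.1167 q6 -76.4
```

>>> step_arm(
  plan=[
    {"dp": [0, 0, 0.3], "angular": [0, 0, 0], "hand": 0.5},
    {"dp": [0, 0, 0.3], "angular": [0, 0, 0], "hand": 0.5},
    {"dp": [0, 0, 0.1], "angular": [0, 0, 0], "hand": 0.5},
  ],
)

```text
time_s: 12.37
ee_pos: [0.5169, 0.1505, 0.0235]
tcp_rot: [179.8, -0.1, 79.7]
ft_force: [0.1, -0.2, -1.2]
gripper_width: 0.0482
```

```bash
python3 g.py
```

```text
yaw [ 1.7981e+02 -9.0000e-02  7.9690e+01] T [ 0.006 -0.012  0.016] F [ 0.14 -0.2  -1.16] [0.5169 0.1505 0.0235] tau6 0.0001 w 0.0482 q6 -76.38
```

>>> step_arm(
  plan=[
    {"dp": [0, 0, 0.1], "angular": [0, 0, 0], "hand": 0.5},
  ],
)

```text
time_s: 12.45
ee_pos: [0.517, 0.1505, 0.0225]
tcp_rot: [179.8, -0.1, 79.7]
ft_force: [-0.3, -0.0, 0.0]
gripper_width: 0.048
```

```bash
python3 g.py
```

```text
yaw [ 1.798e+02 -9.000e-02  7.969e+01] T [0.006 0.004 0.067] F [-0.3  -0.01  0.03] [0.517  0.1505 0.0225] tau6 -0.0 w 0.048 q6 -76.38
```

>>> step_arm(
  plan=[
    {"dp": [0, 0, 0.1], "angular": [0, 0, 0], "hand": 0.5},
    {"dp": [0, 0, 0.1], "angular": [0, 0, 0], "hand": 0.5},
  ],
)

```text
time_s: 12.62
ee_pos: [0.5173, 0.1505, 0.0206]
tcp_rot: [179.8, -0.1, 79.7]
ft_force: [-0.6, 0.6, -0.7]
gripper_width: 0.0481
```

```bash
python3 g.py
```

```text
yaw [ 1.7977e+02 -1.0000e-01  7.9690e+01] T [-0.047  0.025  0.017] F [-0.6   0.59 -0.74] [0.5173 0.1505 0.0206] tau6 -0.0 w 0.0481 q6 -76.38
```

>>> step_arm(
  plan=[
    {"dp": [0, 0, 0.1], "angular": [0, 0, 0], "hand": 0.5},
  ],
)

```text
time_s: 12.7
ee_pos: [0.5174, 0.1505, 0.0196]
tcp_rot: [179.8, -0.1, 79.7]
ft_force: [0.2, 0.2, -0.8]
gripper_width: 0.0477
```

```bash
python3 g.py
```

```text
yaw [ 1.7976e+02 -1.0000e-01  7.9690e+01] T [ 0.055 -0.039  0.051] F [ 0.17  0.2  -0.76] [0.5174 0.1505 0.0196] tau6 -0.0 w 0.0477 q6 -76.38
```

>>> step_arm(
  plan=[
    {"dp": [0, 0, 0.1], "angular": [0, 0, 0], "hand": 0.5},
  ],
)

```text
time_s: 12.78
ee_pos: [0.5175, 0.1505, 0.0186]
tcp_rot: [179.7, -0.1, 79.7]
ft_force: [0.0, 0.9, 4.7]
gripper_width: 0.0484
```

```bash
python3 g.py
```

```text
yaw [ 1.7974e+02 -1.1000e-01  7.9690e+01] T [0.023 0.069 0.026] F [0.03 0.89 4.66] [0.5175 0.1505 0.0186] tau6 0.0006 w 0.0484 q6 -76.38
```

>>> step_arm(
  plan=[
    {"dp": [0, 0, 0.1], "angular": [0, 0, 0], "hand": 0.5},
  ],
)

```text
time_s: 12.87
ee_pos: [0.5178, 0.1505, 0.0185]
tcp_rot: [179.7, -0.1, 79.7]
ft_force: [-4.9, -0.5, 12.0]
gripper_width: 0.0485
```

```bash
python3 g.py
```

```text
yaw [ 1.7974e+02 -1.0000e-01  7.9700e+01] T [-0.191  1.018 -0.029] F [-4.87 -0.47 12.03] [0.5178 0.1505 0.0185] tau6 -0.0007 w 0.0485 q6 -76.38
```

The floor contact came at the predicted height. I'll ease off and release.

>>> step_arm(
  plan=[
    {"dp": [0, 0, -0.03], "angular": [0, 0, 0], "hand": 0.5},
    {"dp": [0, 0, 0], "angular": [0, 0, 0], "hand": 0.6},
    {"dp": [0, 0, 0], "angular": [0, 0, 0], "hand": 0.68},
    {"dp": [0, 0, 0], "angular": [0, 0, 0], "hand": 0.8},
    {"dp": [0, 0, 0], "angular": [0, 0, 0], "hand": 0.9},
  ],
)

```text
time_s: 13.28
ee_pos: [0.5184, 0.1506, 0.0193]
tcp_rot: [179.7, -0.1, 79.7]
ft_force: [0.8, -0.1, -0.7]
gripper_width: 0.0726
```

>>> step_arm(
  plan=[
    {"dp": [0, 0, 0], "angular": [0, 0, 0], "hand": 0.95},
    {"dp": [0, 0, 0], "angular": [0, 0, 0], "hand": 0.95},
  ],
)

```text
time_s: 13.45
ee_pos: [0.5184, 0.1506, 0.0192]
tcp_rot: [179.7, -0.1, 79.7]
ft_force: [-0.3, -0.1, 0.7]
gripper_width: 0.0857
```

```bash
python3 g.py
```

```text
yaw [ 1.7967e+02 -1.2000e-01  7.9700e+01] T [-0.049 -0.063 -0.013] F [-0.27 -0.1   0.65] [0.5184 0.1506 0.0192] tau6 -0.0005 w 0.0857 q6 -76.38
```

>>> step_arm(
  plan=[
    {"dp": [0, 0, -0.5], "angular": [0, 0, 0], "hand": 0.95},
    {"dp": [0, 0, -1], "angular": [0, 0, 0], "hand": 0.95},
    {"dp": [0, 0, -2], "angular": [0, 0, 0], "hand": 0.95},
    {"dp": [0, 0, -3], "angular": [0, 0, 0], "hand": 0.95},
    {"dp": [0, 0, -3], "angular": [0, 0, 0], "hand": 0.95},
  ],
)

```text
time_s: 13.87
ee_pos: [0.5118, 0.15, 0.1122]
tcp_rot: [-179.5, 0.1, 79.7]
ft_force: [0.5, 0.2, 0.1]
gripper_width: 0.0873
```

>>> step_arm(
  plan=[
    {"dp": [0, 0, -3], "angular": [0, 0, 0], "hand": 0.95},
    {"dp": [0, 0, -3], "angular": [0, 0, 0], "hand": 0.95},
    {"dp": [0, 0, -3], "angular": [0, 0, 0], "hand": 0.95},
    {"dp": [0, 0, -1], "angular": [0, 0, 0], "hand": 0.95},
    {"dp": [0, 0, 0], "angular": [0, 0, 0], "hand": 0.95},
  ],
)

```text
time_s: 14.28
ee_pos: [0.5155, 0.1503, 0.2286]
tcp_rot: [179.7, -0.1, 79.7]
ft_force: [-0.2, 1.2, -1.7]
gripper_width: 0.0871
```

```bash
python3 g.py; python3 -c "
from h import *
snap('scene','s10.png',(60,110,420,290),2.2)"
```

```text
yaw [ 1.7967e+02 -1.2000e-01  7.9700e+01] T [-0.043 -0.025  0.012] F [-0.24  1.24 -1.74] [0.5155 0.1503 0.2286] tau6 -0.0001 w 0.0871 q6 -76.38
```

View pics/s10.png

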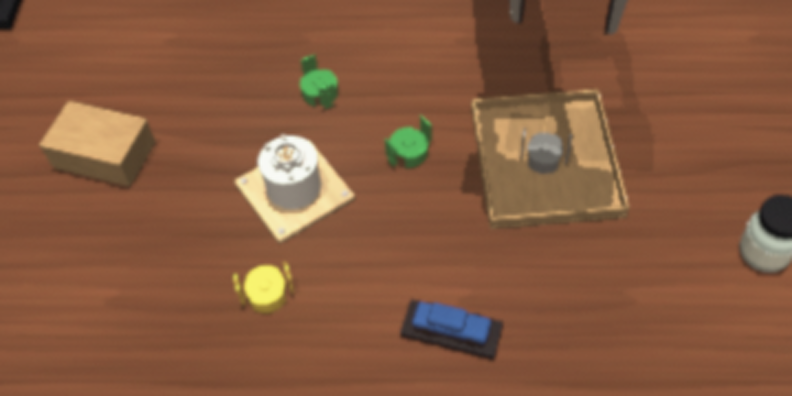

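The lid stands upright in the tray at (545,152) with its tabs upright. The pot is open at (288,158), nothing else has moved, and the gripper is clear.

>>> step_arm(
  plan=[
    {"dp": [0, 0, 0], "angular": [0, 0, 0], "hand": 0.95},
    {"dp": [0, 0, 0], "angular": [0, 0, 0], "hand": 0.95},
  ],
)

```text
time_s: 14.5
ee_pos: [0.514, 0.1502, 0.2251]
tcp_rot: [179.9, -0.1, 79.7]
ft_force: [-0.4, -0.4, -0.1]
gripper_width: 0.0872
```

```bash
python3 -c "
from h import *
print(job_done())"
```

```text
the job is handed in; nothing more can be done
None
```

The pot is open and its lid is standing right way up in the cardboard tray. I handed the job in at about 14.5 s.

I squeezed both tabs with 22 N and turned the lid about 44° anticlockwise. The stop showed as −0.15 N·m, and going back to it a second time gave the same reading. I eased off to just before the stop, lifted the lid straight off, lowered it until I felt the tray floor, and let go.

**Last checks:** the final picture shows the lid upright in the tray and the pot open. The jar, carton, car and the green and yellow look-alikes appear where they were, and the arm is clear with almost no force on it.

**Doubts and disagreements:**
- **Lift drag:** the first 4–10 mm of lift met about 7–8 N. I lowered the lid, confirmed the stop, and then continued in 2 mm steps. The drag stayed steady and then vanished. The force during those steps was never above about 8 N vertically and 5 N sideways.
- **Finger tips:** in the camera pictures they sit about 19 mm higher than the reported tool position. I chose a grip height that was safe either way.
- **Gripper width:** it read 48 mm with the tabs fully squeezed, where 50 mm was expected.
- **Floor contact:** the last small step down pressed with about 12 N before I eased off.
- **Pictures:** I viewed 14, four over the budget of 10.

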